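# Line up and couple the drive of a tube rotator

### The arm

A 6-joint arm with a two-finger parallel gripper is mounted at the origin on a cart in front of the work surface, level with it; the furniture and walls round the work are solid. World frame = base frame: x ahead of the robot, y to its left, z up, the work surface at z = 0. Lengths are in m, angles in rad, forces in N, time in s.
With the tool pointing down it reaches from about 0.325 to 0.875 m from the base axis. Payload 4.4 kg.
Tool frame: the origin (TCP) lies at the very end of the fingers, on their centre line; the grasp point (between the pads) lies 19 mm behind it; y points along the fingers, x is the direction in which the jaws open and shut, and the axes are right-handed (so a half turn about y gives the same grasp; the last joint's range is limited). The gripper opens to 85 mm and grips with 20 to 120 N. Pads are 22 mm wide; open, the fingers measure 114 mm over their backs; the gripper's body (76 mm by 85 mm) begins 54 mm behind the grasp point. The pads swing forward as they close: fully open they stand 13 mm farther back than shut.
Start: joints at [1.115, 0.207, 1.542, -0, 1.393, -0.15], TCP at [0.173, 0.548, 0.231] pointing down, gripper open.
Joint ranges: [-2.73, 2.73], [-0.86, 2.22], [0.23, 2.46], [-1.11, 4.25], [0.08, 2.63], [-2.82, 2.82]. Speed limits (rad/s): [2.79, 2.79, 3.14, 3.14, 3.14, 3.14].

### API

Orientations are given as [roll, pitch, yaw] about the fixed x, y, z axes, in that order (R = Rz(yaw) Ry(pitch) Rx(roll)).
In Python, from plant import readout, viewer, env gives the robot as it stands.
- The arm moves only by the shell command python3 -m creep 'ROWS'. ROWS is text: rows parted by semicolons, each of 5 numbers parted by spaces: the shift along the world's x, y, z in m, then the turn about the world's z in rad, then the finger opening in m, from 0 to 0.0854. In form: x y z roll gripper; .... A call has 1 to 12 rows; each row is the pose to reach, as a shift and turn from the pose commanded when the call began; what a row does not reach only later rows make up. A row lasts 1/10 s, in which the tool goes at most 50 mm and 8.59 degrees, less where a joint would pass 70% of its speed; a pose out of reach is approached as far as the arm can. A call with a gripper value outside its range is refused whole. The fingers move at their own pace and stop on an object; the grip force is fixed at half the most. Time passes only in rows, so rows that repeat a pose let the fingers close. It gives the time, the measured TCP pose, the force and the opening at its end, in the units of the state.
- readout.sense(): the state, without advancing time (a new reading comes with each control period).
- viewer.capture(name): name is "scene" or "top" or "wrist"; returns the picture (480x640x3 uint8, red, green, blue); there is no depth.
- viewer.calibration(name): a dict with "fx", "fy", "cx", "cy" (pixels), "R" (3x3) and "t" (3): a world point X has camera coordinates R X + t. Camera axes: x right, y down, z forward; pixel columns grow to the right and rows downward; lengths in m; the calibration is good to about 2 mm. The wrist camera is an equidistant fisheye: a pixel r from the principal point sees the ray r / f radians off the axis. A picture is of the moment at which its call begins: read the wrist's pose just before it. calibration takes no time and is no camera call; for the wrist camera it gives the pose at the moment of the call.
- env.sign_off(): hands the job in, once; it reports no verdict.
The state is a dict: "clock": time; "q": joint angles; "joint_velocities": joint speeds; "effort": joint torques, N m; "tcp_pos": TCP position; "ee_rot": TCP orientation; "ft_force": force on the tool from outside, world axes, zero at the start; "torque": the same for the moment, N m; "grip_width": opening from 0.0 (shut) to 1.0 (fully open).
Only numpy, scipy, OpenCV 4.12 (cv2) and the standard library are available. Lean on these libraries where they do the work, as an engineer would, in place of code of your own. Each camera call takes 0.05 s, during which the arm holds its last target.

### The job

Couple the tube rotator: swing the sample wheel by its red-knobbed lever until the lever is parallel to the yellow-tipped pointer on the collar of the blue drive unit, so that the shaft's teeth face the collar's grooves. Only then push the blue drive unit along its rails until the collar is fully home over the splined shaft, and let go. Leave the vials and the beaker on the table where they are.

Things in the scene. Friction and masses are not known exactly. Their poses are not given: they have to be found in the camera images.
- rotator: Fixed tube rotator; grey base plate 130 x 350 x 12 mm. Origin: centre of its underside, on the table; z up. Its y axis runs along the shaft from the blue drive unit towards the sample wheel; x points across, away from the robot. The shaft line is at x = 0, 85 mm above the table. A white bearing pedestal, 70 mm wide and 118 mm high, spans y = 75 to 99 mm.
- shaft_end (a point): Free end of the splined shaft, on the shaft line at the base's y = 30 mm. Four brass teeth (8 mm wide, reaching 20.5 mm from the shaft line, rounded noses) run from here to y = 73 mm, in line with and square to the lever. The white sample wheel on the shaft (radius 60, 10 mm thick) is centred at y = 122 mm; its six blue tube caps reach y = 160 mm.
- wheel (a joint): Turn of wheel, lever and toothed shaft together about the shaft line (rad): 0 = lever straight up, positive = leaning to the base's +x (away from the robot); limits -0.9 and 0.9. Starts leaning towards the robot, -0.75 to -0.5. Light friction (about 0.1 N m); it stays where it is left.
- lever_knob (a point): Centre of the red ball knob, 22 mm across, on the end of the lever, a steel rod 10 mm thick pointing straight out from the wheel's rim. 115 mm from the shaft line, in the plane of the wheel (base y = 122 mm); z of this frame points outward along the lever.
- collar (a joint): Angle of the drive's grooved collar and pointer about the shaft line (rad), counted as wheel. Differs each time (-0.2 to 0.4), held by the gearing: leave it. The teeth enter when wheel equals it within about 0.12 rad; the rounded noses correct slightly more. The other matches, a quarter turn apart, are beyond the lever's limits.
- pointer_tip (a point): Centre of the yellow ball, 15 mm across, on the end of the collar's pointer rod, 68 mm from the shaft line; z of this frame points outward along the pointer. The collar is an aluminium ring 62 mm across with a cross of four grooves, each 13 mm wide.
- drive (a joint): Travel of the blue drive unit along its rails in the base's +y direction (m): starts at 0 to 0.015, 0.070 = against its stop, collar fully home. The collar reaches the shaft's teeth at 0.032 and is stopped there if they are not lined up. Sliding friction about 3 N; it stays where it is left.
- push_pad (a point): Centre of the back face of the drive unit: a black rubber pad 60 x 60 mm facing the base's -y, 98 mm above the table, at x = 0 and y = -140 mm plus drive in the base's frame. The blue housing is 92 mm wide, 90 mm long, its top 138 mm above the table.
- vial_1: Loose small vial with black cap, 25 mm across, 48 mm tall, origin at centre of its foot; a bystander behind the rotator.
- vial_2: Loose vial as vial_1, black cap, a bystander.
- vial_3: Loose vial as vial_1, red cap, a bystander.
- beaker_water: Loose glass beaker, 67 x 73 x 90 mm, origin at centre of its foot; a bystander to the left of the rotator.

How it is judged:
By the outcome, as a careful person would: the job done as asked, in the order asked, and still so for the second after the job is handed in, with the robot touching nothing.
It also fails if it takes over 51 s, if anything falls off the work surface, if the arm or the gripper's body presses on something with over 40 N, if the wrist force passes 120 N, or if a joint passes its speed limit or range.

## Working session

There is one attempt and no reset: what is moved stays moved. The work goes in short steps, Python scripts to look and compute and a shell command to move; the robot and the scene stay as the last step left them, time stands still between calls to the robot, and variables do not carry over. Pictures are saved under pics/ and viewed, and the job is handed in when it is done.

```bash
mkdir -p pics; ls
python3 - <<'E'
from plant import readout, viewer
import cv2
s=readout.sense();print(s)
for n in("scene","top","wrist"):
    c=viewer.calibration(n);print(n,c)
    cv2.imwrite(f"pics/{n}0.png",viewer.capture(n)[:,:,::-1])
E
```

```text
pics
{'clock': 0.0, 'q': array([ 1.11550873e+00,  2.07467433e-01,  1.54298301e+00, -2.02872567e-05,
        1.39351093e+00, -1.50485958e-01]), 'joint_velocities': array([ 2.86300039e-04, -2.12534505e-06, -4.68904119e-04, -5.94124020e-04,
       -2.05861975e-03,  7.73999912e-04]), 'effort': array([ 4.05922283e-04, -3.83027744e+01, -2.91601163e+01, -3.39513081e-04,
        1.05228098e-02,  2.19641453e-05]), 'tcp_pos': array([0.17222378, 0.54778831, 0.23008507]), 'ee_rot': array([-1.57046095,  0.00234494,  1.26599868]), 'ft_force': array([-0.41329895, -0.04741474, -0.34330815]), 'torque': array([ 0.00333405,  0.02537594, -0.01761314]), 'grip_width': 1.0032215012648549}
scene {'fx': 556.3539784509508, 'fy': 556.3539784509508, 'cx': 327.4769068909741, 'cy': 245.2102194114361, 'R': array([[ 0.80606508, -0.59161359, -0.01588853],
       [-0.43413138, -0.57282543, -0.69527043],
       [ 0.40223008,  0.56733092, -0.7185726 ]]), 't': array([-0.3338853 ,  0.52396929,  0.88812006])}
top {'fx': 516.047851508692, 'fy': 516.047851508692, 'cx': 322.03632213589344, 'cy': 237.44322402256364, 'R': array([[-0.02805884, -0.99928166, -0.02547302],
       [-0.98907967,  0.03144284, -0.14398872],
       [ 0.14468623,  0.02115469, -0.98925142]]), 't': array([0.31628475, 0.60833393, 1.26438495])}
wrist {'fx': 371.64829954431775, 'fy': 371.64829954431775, 'cx': 317.7620706636633, 'cy': 237.59039952200268, 'R': array([[ 0.30001588,  0.95392903, -0.00314275],
       [ 0.91479062, -0.28676945,  0.28446688],
       [ 0.27045997, -0.08821954, -0.95868072]]), 't': array([-0.573597  , -0.03661877,  0.37984899])}
```

View pics/scene0.png

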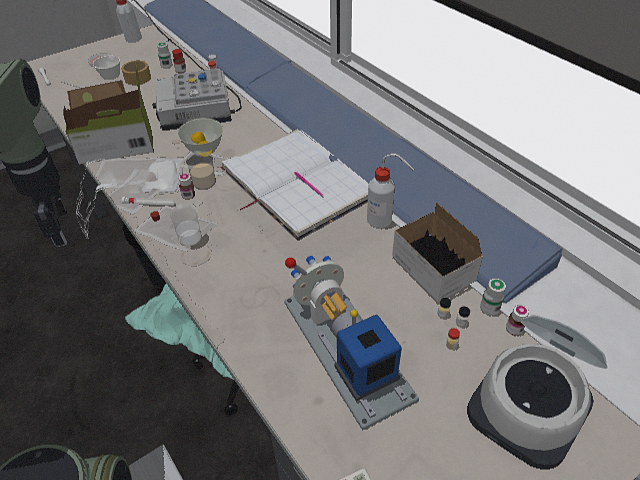

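View pics/top0.png

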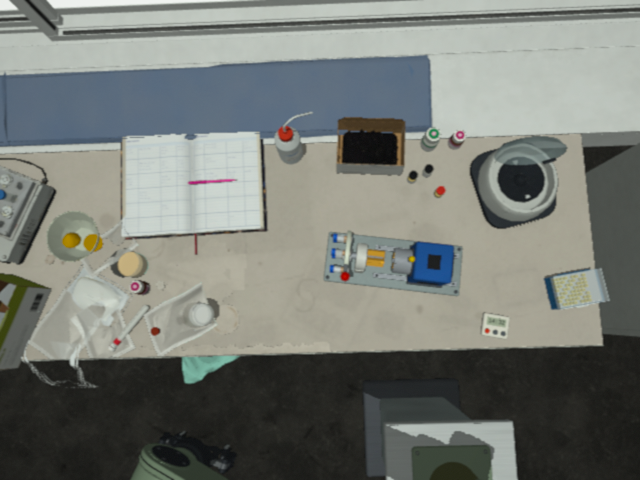

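View pics/wrist0.png

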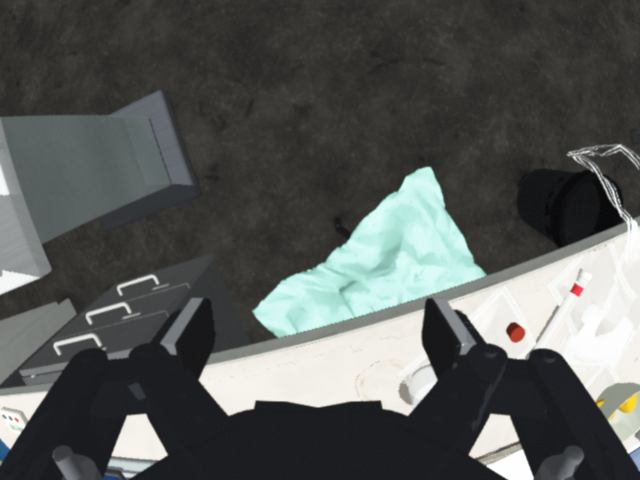

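Run:
```python
import cv2
a=cv2.imread('pics/top0.png')[215:310,310:475];cv2.imwrite('pics/tz.png',cv2.resize(a,None,fx=4.8,fy=4.8,interpolation=cv2.INTER_CUBIC))
a=cv2.imread('pics/scene0.png')[245:430,270:430];cv2.imwrite('pics/sz.png',cv2.resize(a,None,fx=3.2,fy=3.2,interpolation=cv2.INTER_CUBIC))
```

```text
(no output)
```

View pics/tz.png

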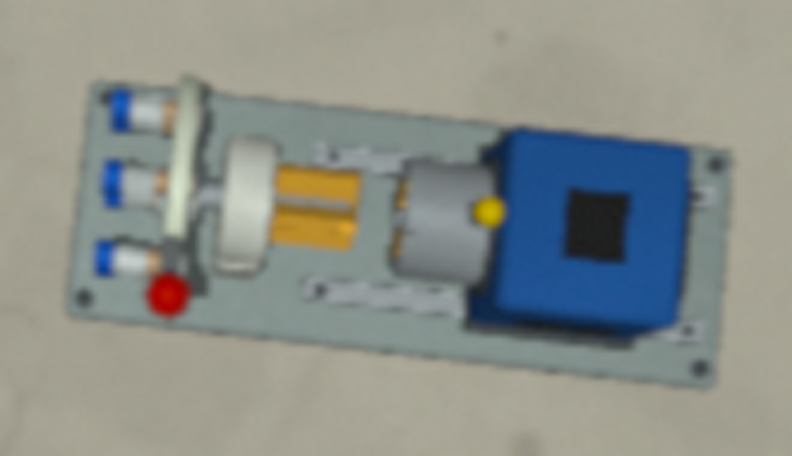

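View pics/sz.png

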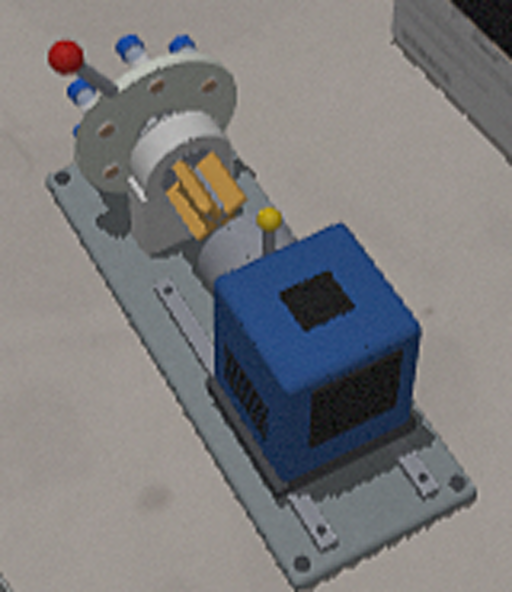

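```bash
cat > h.py <<'E'
import numpy as np,cv2
from scipy.optimize import least_squares
def ray(c,px,wrist=False):
    d=np.array([(px[0]-c['cx'])/c['fx'],(px[1]-c['cy'])/c['fy']])
    if wrist:
        r=np.hypot(*d); v=np.array([*(d/r*np.sin(r)),np.cos(r)]) if r>0 else np.array([0,0,1.])
    else: v=np.array([*d,1.])
    R=np.array(c['R']);o=-R.T@np.array(c['t']);v=R.T@v
    return o,v/np.linalg.norm(v)
def plane(c,px,z,w=False):
    o,v=ray(c,px,w);return o+v*(z-o[2])/v[2]
def tri(rays):
    A=sum(np.eye(3)-np.outer(v,v) for o,v in rays);b=sum((np.eye(3)-np.outer(v,v))@o for o,v in rays)
    X=np.linalg.solve(A,b);return X,[np.linalg.norm(np.cross(X-o,v)) for o,v in rays]
def blob(img,col,box=None):
    h=cv2.cvtColor(img,cv2.COLOR_BGR2HSV);H,S,V=cv2.split(h)
    if col=='red': m=((H<6)|(H>174))&(S>170)&(V>70)
    if col=='yellow': m=(H>22)&(H<32)&(S>170)&(V>90)
    m=m.astype(np.uint8)
    if box: 
        k=np.zeros_like(m);x0,y0,x1,y1=box;k[y0:y1,x0:x1]=1;m*=k
    n,l,st,ce=cv2.connectedComponentsWithStats(m)
    return [(ce[i].round(2),st[i,4],st[i,:4]) for i in range(1,n) if st[i,4]>8]
E
python3 - <<'E'
from h import *
from plant import viewer
T=viewer.calibration('top');S=viewer.calibration('scene')
ti=cv2.imread('pics/top0.png');si=cv2.imread('pics/scene0.png')
P=[]
for col in('red','yellow'):
    a=blob(ti,col,(310,215,475,310));b=blob(si,col,(270,245,430,430));print(col,a,b)
    a=max(a,key=lambda t:t[1]);b=max(b,key=lambda t:t[1])
    X,e=tri([ray(T,a[0]),ray(S,b[0])]);print(X,e);P.append(X)
loc={'fl':(-.065,.175),'bl':(.065,.175),'br':(.065,-.175),'fr':(-.065,-.175)}
tp={'bl':(92,80),'br':(733,150),'fr':(713,386),'fl':(67,318)}
sp={'fl':(48,180),'fr':(298,588),'br':(475,493)}
obs=[(loc[k],plane(T,(310+u/4.8-.4,215+v/4.8-.4),.012)[:2],'T'+k) for k,(u,v) in tp.items()]+[(loc[k],plane(S,(270+u/3.2-.34,245+v/3.2-.34),.012)[:2],'S'+k) for k,(u,v) in sp.items()]
def R2(a):return np.array([[np.cos(a),-np.sin(a)],[np.sin(a),np.cos(a)]])
f=lambda p:np.concatenate([R2(p[2])@l+p[:2]-w for l,w,_ in obs])
r=least_squares(f,[.5,0,0]);print(r.x);print([ (n,*(1e3*e).round(1)) for (l,w,n),e in zip(obs,r.fun.reshape(-1,2))])
for X in P:
    l=R2(r.x[2]).T@(X[:2]-r.x[:2]);h=X[2]-.085
    print('local',l,'h',X[2],'ang',np.arctan2(l[0],h),'rad',np.hypot(l[0],h))
pad=R2(r.x[2])@[0,-.14]+r.x[:2];print('pad',pad)
E
```

```text
red [(array([344.55, 275.81]), np.int32(53), array([341, 272,   8,   9], dtype=int32))] [(array([290.05, 262.32]), np.int32(82), array([285, 258,  11,  10], dtype=int32))]
[0.50820484 0.24712534 0.18421101] [np.float64(0.0006669803799170567), np.float64(0.000666980379916897)]
yellow [(array([411.52, 258.56]), np.int32(27), array([409, 256,   6,   6], dtype=int32))] [(array([353.82, 312.95]), np.int32(39), array([350, 310,   8,   7], dtype=int32))]
[0.54572367 0.0905543  0.15490694] [np.float64(0.00037100329254496916), np.float64(0.0003710032925448558)]
[ 0.54970178  0.11681559 -0.14137257]
[('Tbl', np.float64(0.1), np.float64(0.3)), ('Tbr', np.float64(0.1), np.float64(-1.7)), ('Tfr', np.float64(-2.5), np.float64(-2.5)), ('Tfl', np.float64(0.6), np.float64(1.3)), ('Sfl', np.float64(-0.8), np.float64(5.0)), ('Sfr', np.float64(-1.1), np.float64(-0.4)), ('Sbr', np.float64(3.6), np.float64(-2.0))]
local [-0.05944386  0.12316271] h 0.1842110143607843 ang -0.539806017880635 rad 0.11565638031066891
local [-0.00023814 -0.02655982] h 0.1549069422441322 ang -0.003406581739172431 rad 0.06990734787410537
pad [ 0.52997548 -0.0217877 ]
```

```bash
python3 -m creep '0.03 -0.03 0.06 -0.14 0.036; 0.066 -0.06 0.06 -0.28 0.036; 0.1 -0.09 0.06 -0.42 0.036; 0.134 -0.12 0.06 -0.56 0.036; 0.168 -0.15 0.06 -0.7 0.036; 0.2 -0.18 0.06 -0.84 0.036; 0.235 -0.21 0.06 -0.98 0.036; 0.268 -0.24 0.06 -1.12 0.036; 0.3 -0.27 0.06 -1.26 0.036; 0.335 -0.301 0.06 -1.407 0.036; 0.335 -0.301 0.06 -1.407 0.036;0.335 -0.301 0.06 -1.407 0.036'
python3 - <<'E'
from plant import readout, viewer
import cv2
s=readout.sense();print(s)
n='wrist'
c=viewer.calibration(n);print(c)
cv2.imwrite(f"pics/{n}1.png",viewer.capture(n)[:,:,::-1])
E
```

```text
clock: 1.35
tcp_pos: [0.5078, 0.2466, 0.2906]
ee_rot: [-1.571, 0.002, -0.143]
ft_force: [-0.2, -0.6, -0.3]
grip_width: 0.419
{'clock': 1.35, 'q': array([2.98474791e-01, 1.45460110e-01, 1.49025538e+00, 6.07213498e-04,
       1.50746432e+00, 4.40973366e-01]), 'joint_velocities': array([ 0.04341781, -0.0166583 ,  0.01640495,  0.00524794,  0.00292159,
       -0.0008944 ]), 'effort': array([-1.22683469e+00, -3.63603544e+01, -3.06186962e+01, -1.29987281e-01,
       -6.71811425e-02,  1.68949377e-02]), 'tcp_pos': array([0.50782152, 0.24662725, 0.29058273]), 'ee_rot': array([-1.57092579,  0.00169396, -0.1425376 ]), 'ft_force': array([-0.22260698, -0.57986167, -0.27888714]), 'torque': array([0.00953139, 0.01895937, 0.03005066]), 'grip_width': 0.41943727110243223}
{'fx': 371.64829954431775, 'fy': 371.64829954431775, 'cx': 317.7620706636633, 'cy': 237.59039952200268, 'R': array([[ 0.98987431, -0.14193235, -0.00201332],
       [-0.13543359, -0.94860733,  0.28601025],
       [-0.04250396, -0.28284153, -0.95822444]]), 't': array([-0.46660044,  0.24856074,  0.52713099])}
```

View pics/wrist1.png

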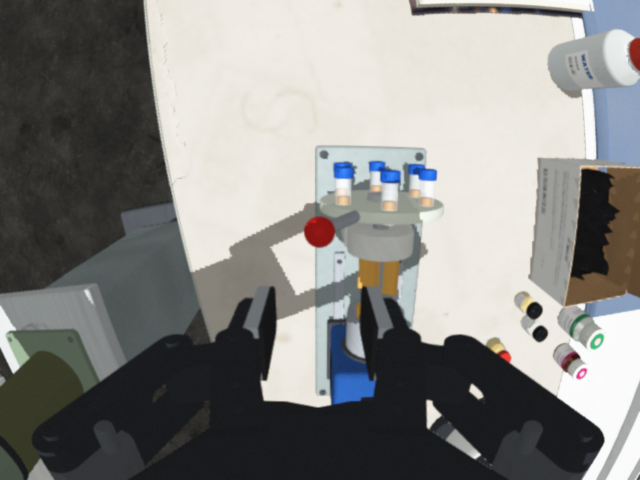

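The wrist view shows the red knob at about (319,231), left of the wheel. The base's wheel-end corners are at about (316,147) and (426,150), and the front corner at the drive end is near (317,395).

Run:
```python
from h import *
import cv2
c={'fx': 371.648,'fy': 371.648, 'cx': 317.762, 'cy': 237.590, 'R': np.array([[ 0.98987431, -0.14193235, -0.00201332],
       [-0.13543359, -0.94860733,  0.28601025],
       [-0.04250396, -0.28284153, -0.95822444]]), 't': np.array([-0.46660044,  0.24856074,  0.52713099])}
w=cv2.imread('pics/wrist1.png')
b=max(blob(w,'red',(290,200,350,260)),key=lambda t:t[1]);print(b)
from plant import viewer
rs=[ray(c,b[0],True),ray(viewer.calibration('top'),(344.55,275.81)),ray(viewer.calibration('scene'),(290.05,262.32))]
print(tri(rs));print(plane(c,b[0],.184,True))
for p in((316,147),(426,150),(317,395)):print(p,plane(c,p,.012,True))
a=w[130:410,280:460];cv2.imwrite('pics/wz.png',cv2.resize(a,None,fx=2.1,fy=2.1,interpolation=cv2.INTER_CUBIC))
```

```text
(array([319.01, 231.07]), np.int32(667), array([305, 217,  29,  29], dtype=int32))
(array([0.5085234 , 0.24820259, 0.1824502 ]), [np.float64(0.0010408909031056576), np.float64(0.001453679774724911), np.float64(0.0005149006578913972)])
[0.50842771 0.249698   0.184     ]
(316, 147) [0.51237689 0.29974092 0.012     ]
(426, 150) [0.63801141 0.28120277 0.012     ]
(317, 395) [ 0.46426217 -0.04195828  0.012     ]
```

View pics/wz.png

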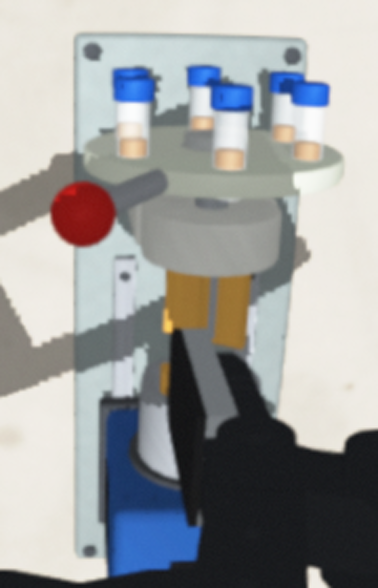

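```bash
python3 -m creep '0.006 0.001 -0.04 0 0.038; 0.006 0.001 -0.08 0 0.038; 0.006 0.001 -0.100 0 0.038; 0.006 0.001 -0.116 0 0.038; 0.006 0.001 -0.116 0 0.038'
python3 - <<'E'
from plant import readout, viewer
import cv2
n='wrist'
c=viewer.calibration(n);print(c)
cv2.imwrite(f"pics/{n}2.png",viewer.capture(n)[:,:,::-1])
E
```

```text
clock: 1.9
tcp_pos: [0.51, 0.2493, 0.1722]
ee_rot: [-1.573, 0.006, -0.138]
ft_force: [-1.4, 0.1, -0.2]
grip_width: 0.442
{'fx': 371.64829954431775, 'fy': 371.64829954431775, 'cx': 317.7620706636633, 'cy': 237.59039952200268, 'R': array([[ 0.99050711, -0.13729875, -0.00668729],
       [-0.12955943, -0.9487183 ,  0.28835386],
       [-0.04593498, -0.28475015, -0.95750056]]), 't': array([-0.46929806,  0.28186433,  0.41660553])}
```

View pics/wrist2.png

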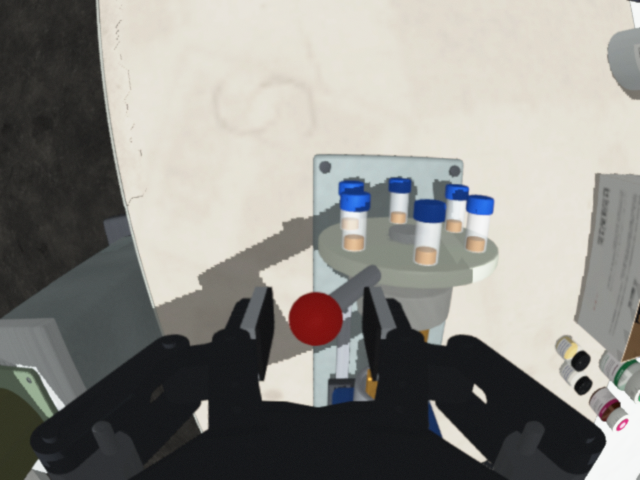

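The knob sits between the pads at about (316,319), clear of both fingers. I'll sweep it towards the upright position now.

```bash
python3 -m creep '0.01 -0.0015 0.003 0 0.038; 0.02 -0.003 0.006 0 0.038; 0.03 -0.0045 0.009 0 0.038; 0.04 -0.006 0.012 0 0.038; 0.049 -0.007 0.014 0 0.038; 0.055 -0.008 0.015 0 0.038;0.055 -0.008 0.015 0 0.038'
cat > look.py <<'E'
from plant import readout, viewer
import cv2,sys,json,numpy as np
tag=sys.argv[1]
for n in sys.argv[2:]:
    c=viewer.calibration(n);im=viewer.capture(n)[:,:,::-1]
    cv2.imwrite(f"pics/{n}{tag}.png",im)
    np.save(f"pics/{n}{tag}.npy",c,allow_pickle=True)
E
python3 look.py 3 wrist top scene
cat > ang.py <<'E'
from h import *
import sys
tag=sys.argv[1]
def R2(a):return np.array([[np.cos(a),-np.sin(a)],[np.sin(a),np.cos(a)]])
B=np.array([.5505,.1175]);yaw=-.141
C={n:np.load(f'pics/{n}{tag}.npy',allow_pickle=True).item() for n in('top','scene')}
I={n:cv2.imread(f'pics/{n}{tag}.png') for n in C}
for col in('red','yellow'):
    a=blob(I['top'],col,(310,215,475,310));b=blob(I['scene'],col,(270,245,430,430));print(col,a,b)
    if not a or not b: continue
    a=max(a,key=lambda t:t[1]);b=max(b,key=lambda t:t[1])
    X,e=tri([ray(C['top'],a[0]),ray(C['scene'],b[0])])
    l=R2(yaw).T@(X[:2]-B);h=X[2]-.085
    print(X,e,'local',l,'ang',np.arctan2(l[0],h),'rad',np.hypot(l[0],h))
E
python3 ang.py 3
```

```text
clock: 2.65
tcp_pos: [0.57, 0.24, 0.1903]
ee_rot: [-1.571, -0.001, -0.142]
ft_force: [1.2, -0.2, -0.0]
grip_width: 0.445
red [] [(array([314.7, 247.7]), np.int32(54), array([311, 245,   9,   7], dtype=int32))]
yellow [(array([411.54, 258.65]), np.int32(26), array([409, 256,   6,   6], dtype=int32))] [(array([353.78, 312.88]), np.int32(40), array([350, 310,   8,   7], dtype=int32))]
[0.54553393 0.09054325 0.15526307] [np.float64(0.00030866779869828214), np.float64(0.00030866779869837934)] local [-0.00112846 -0.02738713] ang -0.01605916504924953 rad 0.07027213378565432
```

View pics/wrist3.png

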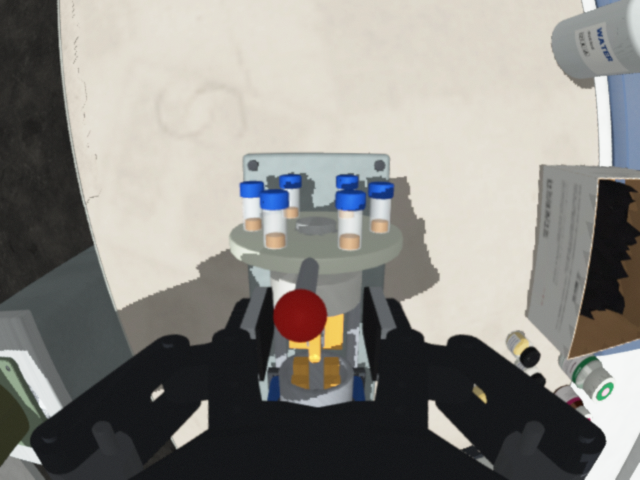

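View pics/scene3.png

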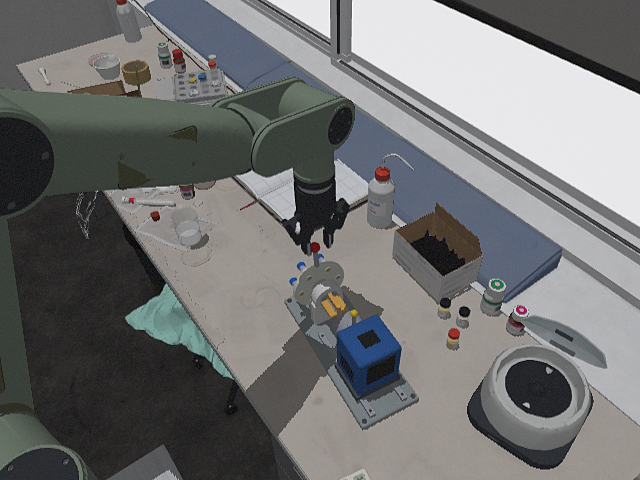

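The wrist view shows the knob resting against the left pad at (300,315). The lever is nearly upright but still leans slightly towards the robot.

```bash
cat > ang2.py <<'E'
from h import *
import sys
tag=sys.argv[1];box=[int(v) for v in sys.argv[2].split(',')]
def R2(a):return np.array([[np.cos(a),-np.sin(a)],[np.sin(a),np.cos(a)]])
B=np.array([.5505,.1175]);yaw=-.141
g=lambda n:(np.load(f'pics/{n}{tag}.npy',allow_pickle=True).item(),cv2.imread(f'pics/{n}{tag}.png'))
W,wi=g('wrist');S,si=g('scene')
a=max(blob(wi,'red',box),key=lambda t:t[1]);b=max(blob(si,'red',(280,225,350,300)),key=lambda t:t[1]);print(a,b)
X,e=tri([ray(W,a[0],True),ray(S,b[0])])
l=R2(yaw).T@(X[:2]-B);h=X[2]-.085
print(X,e,'local',l,'ang',np.arctan2(l[0],h),'rad',np.hypot(l[0],h))
E
python3 ang2.py 3 260,270,350,350
```

```text
(array([299.69, 315.37]), np.int32(2100), array([273, 290,  53,  52], dtype=int32)) (array([314.66, 246.85]), np.int32(68), array([311, 243,   9,   9], dtype=int32))
[0.5625774  0.24069997 0.19919087] [np.float64(0.00046703435719077534), np.float64(0.00046703435719091613)] local [-0.00535615  0.1236746 ] ang -0.04687086452096781 rad 0.11431641524499617
```

```bash
python3 -m creep '0.002 -0.0003 0 0 0.038; 0.004 -0.0006 0 0 0.038; 0.004 -0.0006 0 0 0.038; 0.002 -0.0003 0 0 0.038; 0.002 -0.0003 0.04 0 0.038; 0.002 -0.0003 0.08 0 0.038; 0.002 -0.0003 0.11 0 0.038; -0.04 0.04 0.12 0 0.038; -0.09 0.09 0.12 0 0.038'
python3 look.py 4 wrist top scene; python3 ang.py 4
```

```text
clock: 3.7
tcp_pos: [0.5007, 0.3099, 0.3128]
ee_rot: [-1.567, -0.005, -0.144]
ft_force: [0.3, 0.8, -0.4]
grip_width: 0.446
red [(array([348.05, 250.33]), np.int32(42), array([345, 247,   7,   8], dtype=int32))] [(array([314.84, 247.64]), np.int32(58), array([310, 245,  11,   7], dtype=int32))]
[0.56323816 0.23796484 0.19933967] [np.float64(0.00133366984895969), np.float64(0.0013336698489598185)] local [-0.00431757  0.12105947] ang -0.03774296210932849 rad 0.11442116075587407
yellow [(array([411.52, 258.56]), np.int32(27), array([409, 256,   6,   6], dtype=int32))] [(array([353.68, 313.  ]), np.int32(40), array([350, 310,   8,   7], dtype=int32))]
[0.54560647 0.09061038 0.15483774] [np.float64(0.0005100589573381846), np.float64(0.0005100589573382878)] local [-0.00106608 -0.02731047] ang -0.015263908416792003 rad 0.0698458724942885
```

View pics/wrist4.png

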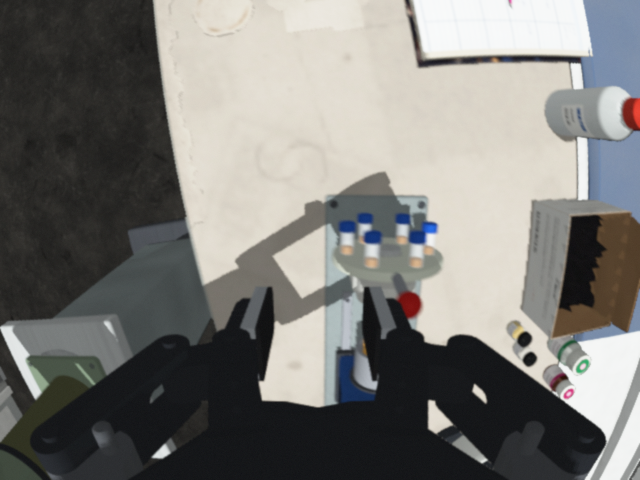

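View pics/top4.png

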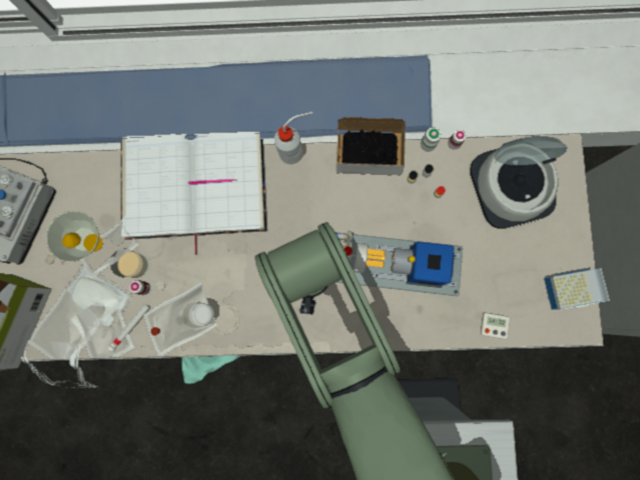

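```bash
sed -i 's/(270,245,430,430)/(270,225,430,430)/' ang.py; python3 ang.py 4; python3 ang2.py 4 385,280,440,330
python3 - <<'E'
import cv2
a=cv2.imread('pics/top4.png')[215:310,310:475];cv2.imwrite('pics/tz4.png',cv2.resize(a,None,fx=4.8,fy=4.8,interpolation=cv2.INTER_CUBIC))
a=cv2.imread('pics/scene4.png')[225:405,270:430];cv2.imwrite('pics/sz4.png',cv2.resize(a,None,fx=3.2,fy=3.2,interpolation=cv2.INTER_CUBIC))
E
```

```text
red [(array([348.05, 250.33]), np.int32(42), array([345, 247,   7,   8], dtype=int32))] [(array([314.88, 246.57]), np.int32(77), array([310, 242,  11,  10], dtype=int32))]
[0.56311375 0.23793449 0.20242607] [np.float64(0.0010645464584004036), np.float64(0.0010645464584004662)] local [-0.00443648  0.12101195] ang -0.037763074873499856 rad 0.11750984598317751
yellow [(array([411.52, 258.56]), np.int32(27), array([409, 256,   6,   6], dtype=int32))] [(array([353.68, 313.  ]), np.int32(40), array([350, 310,   8,   7], dtype=int32))]
[0.54560647 0.09061038 0.15483774] [np.float64(0.0005100589573381846), np.float64(0.0005100589573382878)] local [-0.00106608 -0.02731047] ang -0.015263908416792003 rad 0.0698458724942885
(array([409.36, 303.72]), np.int32(371), array([398, 293,  22,  24], dtype=int32)) (array([314.88, 246.57]), np.int32(77), array([310, 242,  11,  10], dtype=int32))
[0.56422219 0.24186352 0.19799165] [np.float64(0.00021621961498726944), np.float64(0.00021621961498728226)] local [-0.0038912   0.12505776] ang -0.03442436985506442 rad 0.11305862893319839
```

View pics/tz4.png

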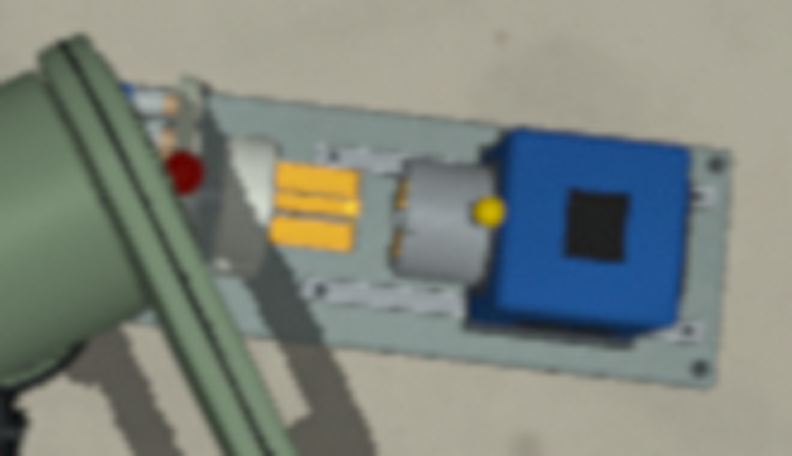

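View pics/sz4.png

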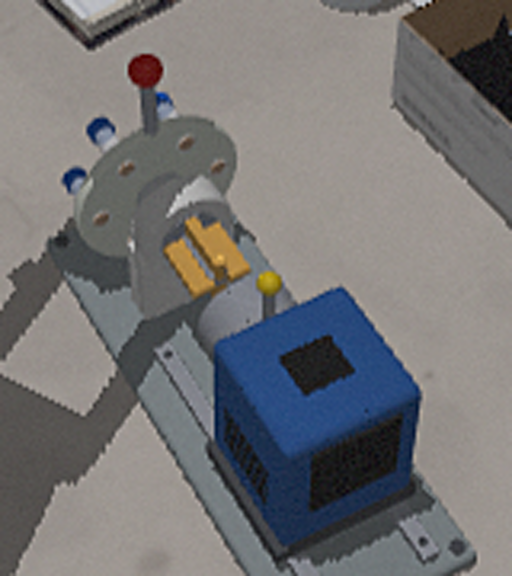

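Lever is at about -0.035 and the pointer at about -0.015 rad, so they are aligned to within about 0.02 rad. Next I'll go behind the drive.

```bash
python3 -c "
from plant import readout;s=readout.sense();print(s['tcp_pos'],s['ee_rot'],s['clock'])"
```

```text
[0.49772755 0.311631   0.31055149] [-1.56988871e+00 -1.11053322e-03 -1.36408049e-01] 3.85
```

```bash
python3 -m creep '0.003 -0.045 0 0 0; 0.006 -0.09 0 0 0; 0.009 -0.135 0 0 0; 0.011 -0.18 0 0 0; 0.014 -0.225 0 0 0; 0.016 -0.27 0 0 0; 0.018 -0.315 0 0 0; 0.021 -0.36 0 0 0; 0.023 -0.402 0 0 0; 0.023 -0.402 0 0 0; 0.023 -0.402 0 0 0'; python3 look.py 5 wrist top scene; python3 ang.py 5
```

```text
clock: 4.95
tcp_pos: [0.5224, -0.0941, 0.3093]
ee_rot: [-1.571, 0.001, -0.145]
ft_force: [-0.1, 0.2, -0.7]
grip_width: -0.002
red [(array([347.5, 250.5]), np.int32(52), array([344, 247,   8,   8], dtype=int32))] []
yellow [(array([411.52, 258.56]), np.int32(27), array([409, 256,   6,   6], dtype=int32))] [(array([353.78, 313.02]), np.int32(40), array([350, 310,   8,   7], dtype=int32))]
[0.54569479 0.09055289 0.1547337 ] [np.float64(0.0004226709094224248), np.float64(0.00042267090942267637)] local [-0.00097055 -0.02735498] ang -0.013917089095418828 rad 0.06974045820687623
```

View pics/wrist5.png

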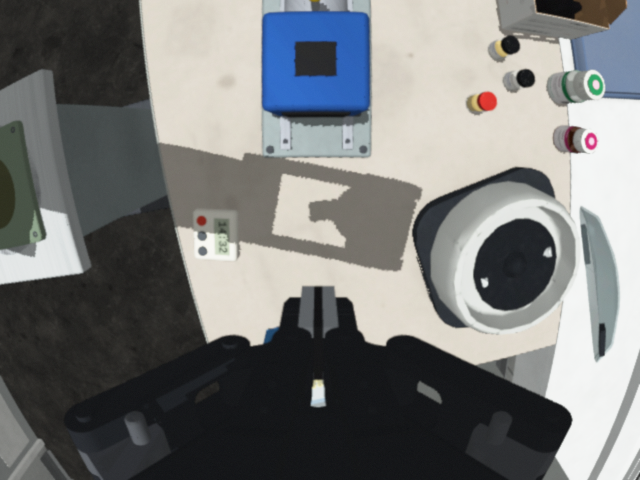

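View pics/top5.png

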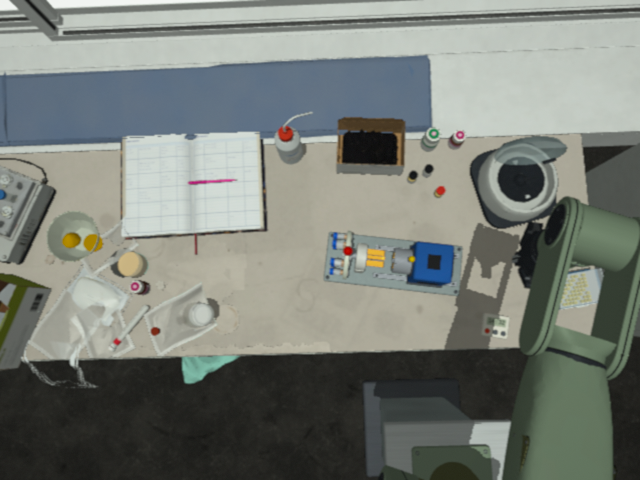

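Run:
```python
from h import *
T=np.load('pics/top5.npy',allow_pickle=True).item();W=np.load('pics/wrist5.npy',allow_pickle=True).item()
print('knob',plane(T,(347.5,250.5),.2),'tip',plane(T,(411.52,258.56),.153))
B=np.array([.5505,.1175]);a=-.141;R=np.array([[np.cos(a),-np.sin(a)],[np.sin(a),np.cos(a)]])
for p,z in (((347.5,250.5),.2),((411.52,258.56),.153)): 
    l=R.T@(plane(T,p,z)[:2]-B);print(l,l[0]/(z-.085))
for p in((415,230),(430,200),(455,325),(430,280)):print('centrifuge',p,plane(W,p,.0,True),plane(W,p,.08,True))
for p in((262,105),(370,110),(268,15),(369,15)):
    X=plane(W,p,.138,True);print('housing top',X,R.T@(X[:2]-B))
```

```text
knob [0.5640214  0.23863324 0.2       ] tip [0.54624401 0.09008858 0.153     ]
[-0.00363604  0.12183132] -0.031617736497274986
[-0.00036154 -0.02773749] -0.00531673678290963
centrifuge (415, 230) [ 0.63827438 -0.1632485   0.        ] [ 0.6195475  -0.13826992  0.08      ]
centrifuge (430, 200) [ 0.66125441 -0.12645144  0.        ] [ 0.63845848 -0.10798849  0.08      ]
centrifuge (455, 325) [ 0.69245605 -0.3164982   0.        ] [ 0.66413526 -0.2643838   0.08      ]
centrifuge (430, 280) [ 0.65527293 -0.23694363  0.        ] [ 0.63353613 -0.19891591  0.08      ]
housing top [0.4892942  0.00627387 0.138     ] [-0.04496742 -0.11872377]
housing top [ 0.57783892 -0.0110246   0.138     ] [ 0.04512959 -0.12340709]
housing top [0.50545288 0.08428009 0.138     ] [-0.03993157 -0.03922086]
housing top [0.58936644 0.07211615 0.138     ] [ 0.04485867 -0.03947143]
```

```bash
python3 -m creep '0 0 -0.045 0 0; 0 0 -0.09 0 0; 0 0 -0.135 0 0; 0 0 -0.18 0 0; 0 0 -0.21 0 0; 0 0 -0.223 0 0; -0.002 0 -0.223 0 0;-0.002 0 -0.223 0 0'; python3 -m creep '0.002 0.015 0 0 0; 0.004 0.03 0 0 0; 0.006 0.044 0 0 0; 0.008 0.054 0 0 0;0.008 0.054 0 0 0'; python3 look.py 6 wrist
```

```text
clock: 5.9
tcp_pos: [0.5217, -0.0923, 0.0882]
ee_rot: [-1.571, -0.002, -0.14]
ft_force: [1.3, 0.5, 0.3]
grip_width: -0.0
clock: 6.4
tcp_pos: [0.5289, -0.0366, 0.087]
ee_rot: [-1.571, -0.001, -0.138]
ft_force: [-0.5, -0.4, -0.5]
grip_width: 0.002
```

View pics/wrist6.png

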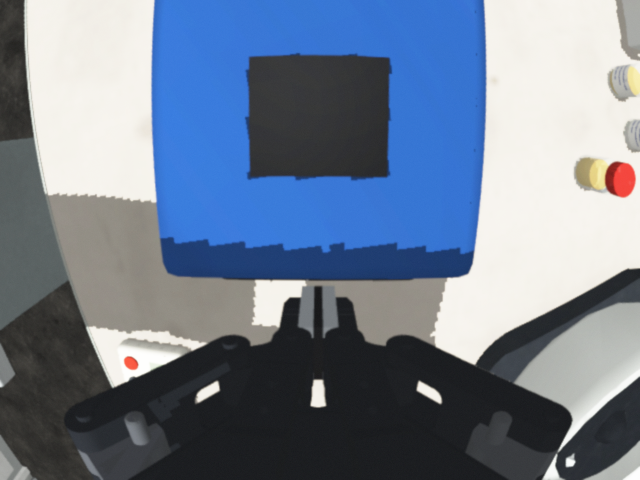

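The wrist view shows the closed fingers centred behind the housing, with the fingertips at about (318,290) and the housing's back edge at row 278. I'll push in stages.

```bash
python3 -m creep '0.0014 0.01 0 0 0; 0.0028 0.02 0 0 0; 0.0042 0.03 0 0 0;0.0042 0.03 0 0 0'; python3 -m creep '0.0007 0.005 0 0 0; 0.0014 0.01 0 0 0; 0.002 0.015 0 0 0;0.002 0.015 0 0 0'; python3 look.py 7 wrist top scene;python3 ang.py 7
```

```text
clock: 6.85
tcp_pos: [0.5329, -0.007, 0.0866]
ee_rot: [-1.57, 0.0, -0.14]
ft_force: [0.0, 0.6, 0.5]
grip_width: -0.003
clock: 7.25
tcp_pos: [0.5349, 0.0074, 0.0867]
ee_rot: [-1.57, -0.0, -0.141]
ft_force: [0.5, 0.2, 0.0]
grip_width: 0.001
red [(array([347.5, 250.5]), np.int32(52), array([344, 247,   8,   8], dtype=int32))] []
yellow [(array([399.21, 257.12]), np.int32(24), array([397, 255,   5,   6], dtype=int32))] [(array([346.11, 302.63]), np.int32(38), array([343, 300,   7,   7], dtype=int32))]
[0.5496441  0.11883743 0.15457386] [np.float64(0.0007337134952802432), np.float64(0.0007337134952800826)] local [-0.00103536  0.00120388] ang -0.014880320415696946 rad 0.0695815633080745
```

Run:
```python
import cv2
a=cv2.imread('pics/top7.png')[215:310,310:475];cv2.imwrite('pics/tz7.png',cv2.resize(a,None,fx=4.8,fy=4.8,interpolation=cv2.INTER_CUBIC))
```

```text
(no output)
```

View pics/tz7.png

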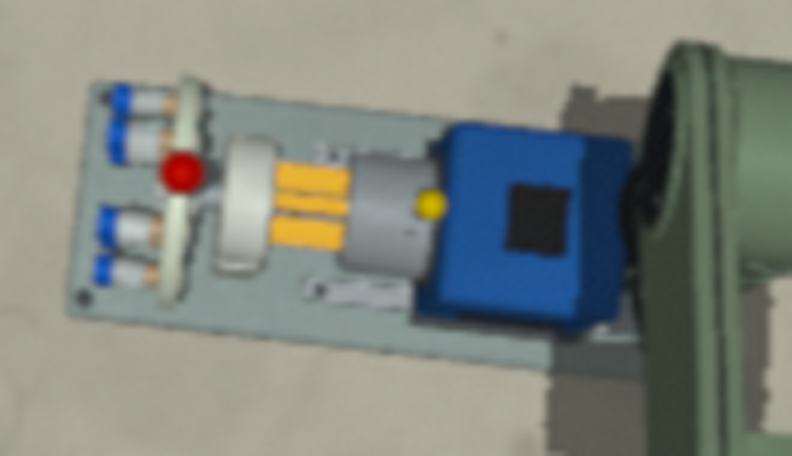

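The top view shows the collar now at the teeth and still moving freely. The drive has moved 28.6 mm and the pointer is unchanged, so I'll keep pushing.

```bash
python3 -m creep '0.0007 0.005 0 0 0; 0.0014 0.01 0 0 0; 0.002 0.015 0 0 0;0.002 0.015 0 0 0'; python3 -m creep '0.0007 0.005 0 0 0; 0.0014 0.01 0 0 0;0.0014 0.01 0 0 0'; python3 look.py 8 top scene;python3 ang.py 8
```

```text
clock: 7.8
tcp_pos: [0.537, 0.0225, 0.0867]
ee_rot: [-1.57, -0.0, -0.14]
ft_force: [0.2, -0.9, 0.2]
grip_width: 0.001
clock: 8.1
tcp_pos: [0.5383, 0.0326, 0.0868]
ee_rot: [-1.57, -0.0, -0.141]
ft_force: [-0.1, 0.1, 0.1]
grip_width: 0.002
red [(array([347.5, 250.5]), np.int32(52), array([344, 247,   8,   8], dtype=int32))] []
yellow [(array([388.29, 256.  ]), np.int32(24), array([386, 254,   6,   5], dtype=int32))] [(array([339.92, 293.54]), np.int32(37), array([337, 291,   7,   6], dtype=int32))]
[0.55328112 0.14375868 0.15477668] [np.float64(0.00041987311648965166), np.float64(0.0004198731164895549)] local [-0.0009367   0.02638893] ang -0.013423402445330022 rad 0.06978297185106856
```

Run:
```python
import cv2
a=cv2.imread('pics/top8.png')[215:310,310:475];cv2.imwrite('pics/tz8.png',cv2.resize(a,None,fx=4.8,fy=4.8,interpolation=cv2.INTER_CUBIC))
```

```text
(no output)
```

View pics/tz8.png

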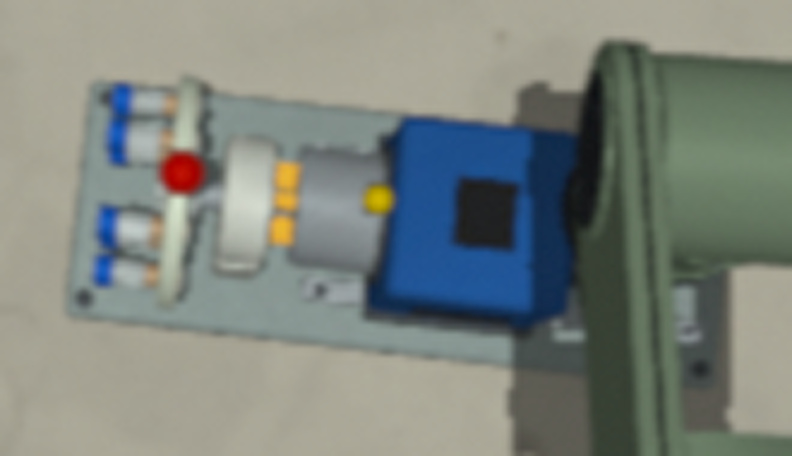

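The collar is sliding over the teeth, with about 13 mm of brass still visible. When fully home about 5 mm should show, so I'll finish in small steps.

```bash
python3 -m creep '0.0004 0.003 0 0 0; 0.0007 0.005 0 0 0;0.0007 0.005 0 0 0;0.0007 0.005 0 0 0'; python3 -m creep '0.0003 0.002 0 0 0;0.0003 0.002 0 0 0;0.0003 0.002 0 0 0'; python3 -m creep '0.0001 0.001 0 0 0;0.0003 0.002 0 0 0;0.0003 0.002 0 0 0'
```

```text
clock: 8.6
tcp_pos: [0.5388, 0.0368, 0.0867]
ee_rot: [-1.57, 0.0, -0.141]
ft_force: [-0.7, -1.5, 0.6]
grip_width: 0.001
clock: 8.9
tcp_pos: [0.5391, 0.0384, 0.0867]
ee_rot: [-1.571, 0.0, -0.141]
ft_force: [-1.3, -3.5, 0.7]
grip_width: 0.003
clock: 9.2
tcp_pos: [0.5391, 0.0384, 0.0867]
ee_rot: [-1.575, 0.001, -0.141]
ft_force: [-2.7, -10.2, 1.3]
grip_width: 0.001
```

```bash
python3 -m creep '0.0003 0.002 0 0 0;0.0003 0.002 0 0 0;0.0003 0.002 0 0 0'; python3 look.py 9 top scene;python3 ang.py 9
python3 - <<'E'
import cv2
a=cv2.imread('pics/top9.png')[215:310,310:475];cv2.imwrite('pics/tz9.png',cv2.resize(a,None,fx=4.8,fy=4.8,interpolation=cv2.INTER_CUBIC))
E
```

```text
clock: 9.5
tcp_pos: [0.539, 0.0384, 0.0867]
ee_rot: [-1.578, 0.001, -0.141]
ft_force: [-3.6, -15.7, 3.0]
grip_width: -0.0
red [(array([347.5, 250.5]), np.int32(52), array([344, 247,   8,   8], dtype=int32))] []
yellow [(array([386.  , 255.83]), np.int32(23), array([384, 254,   5,   5], dtype=int32))] [(array([338.29, 291.4 ]), np.int32(35), array([335, 288,   7,   7], dtype=int32))]
[0.55359771 0.14919689 0.15583202] [np.float64(0.0005640049221885258), np.float64(0.0005640049221883494)] local [-0.0013875   0.03181766] ang -0.019586070248608606 rad 0.07084560418191972
```

View pics/tz9.png

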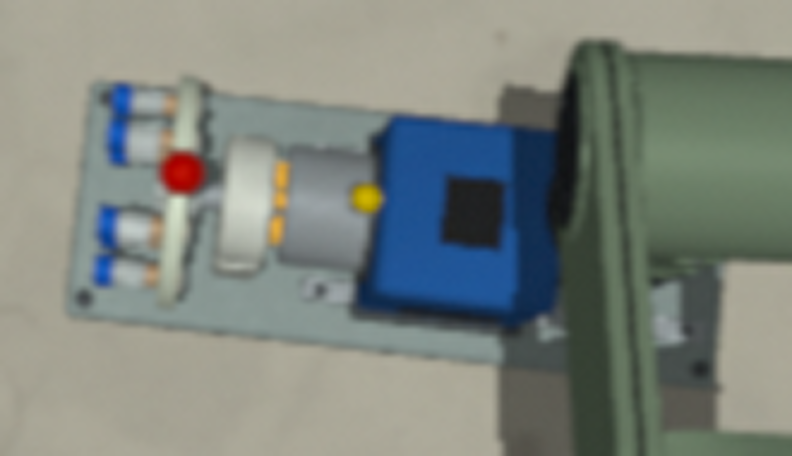

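Travel is about 59 mm, the remaining gap matches fully home, and the TCP has stopped moving while the force rises. One firmer press to confirm, then I'll back off and raise the arm.

```bash
python3 -m creep '0.0003 0.002 0 0 0;0.0006 0.004 0 0 0;0.0006 0.004 0 0 0'; python3 -m creep '-0.001 -0.006 0 0 0; -0.002 -0.014 0 0 0; -0.005 -0.035 0 0 0; -0.01 -0.07 0 0 0; -0.01 -0.07 0 0 0; -0.01 -0.07 0.05 0 0; -0.01 -0.07 0.1 0 0; -0.01 -0.07 0.15 0 0; -0.01 -0.1 0.2 0 0; -0.01 -0.13 0.2 0 0;-0.01 -0.13 0.2 0 0'
python3 look.py a top scene wrist;python3 ang.py a
python3 - <<'E'
import cv2
a=cv2.imread('pics/topa.png')[215:310,310:475];cv2.imwrite('pics/tza.png',cv2.resize(a,None,fx=4.8,fy=4.8,interpolation=cv2.INTER_CUBIC))
E
```

```text
clock: 9.9
tcp_pos: [0.539, 0.0382, 0.0868]
ee_rot: [-1.586, 0.002, -0.14]
ft_force: [-7.5, -27.2, 4.8]
grip_width: 0.007
clock: 11.0
tcp_pos: [0.5324, -0.0857, 0.2902]
ee_rot: [-1.572, -0.007, -0.143]
ft_force: [-0.1, 0.3, -0.7]
grip_width: 0.005
red [(array([347.5, 250.5]), np.int32(52), array([344, 247,   8,   8], dtype=int32))] []
yellow [(array([386.  , 255.83]), np.int32(23), array([384, 254,   5,   5], dtype=int32))] [(array([338.29, 291.4 ]), np.int32(35), array([335, 288,   7,   7], dtype=int32))]
[0.55359771 0.14919689 0.15583202] [np.float64(0.0005640049221885258), np.float64(0.0005640049221883494)] local [-0.0013875   0.03181766] ang -0.019586070248608606 rad 0.07084560418191972
```

View pics/tza.png

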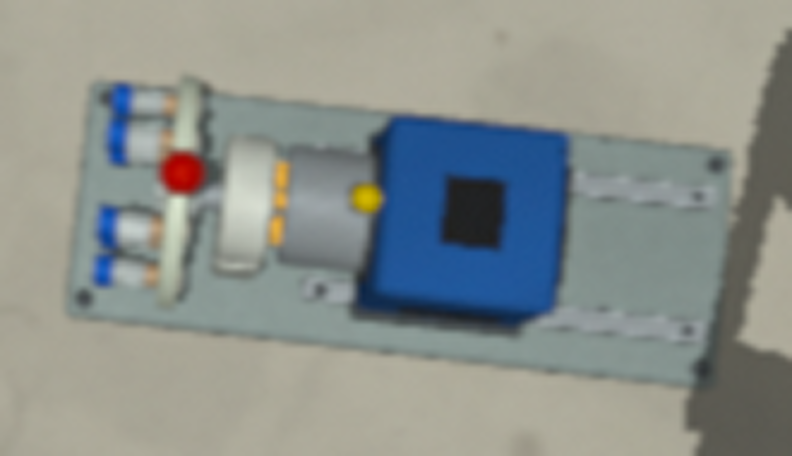

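View pics/scenea.png

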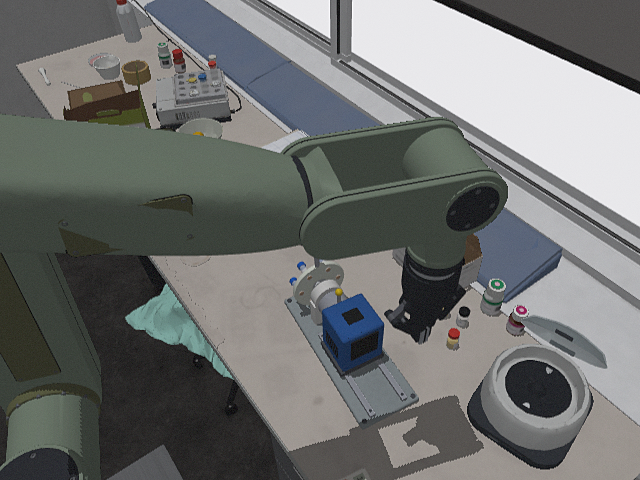

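View pics/wrista.png

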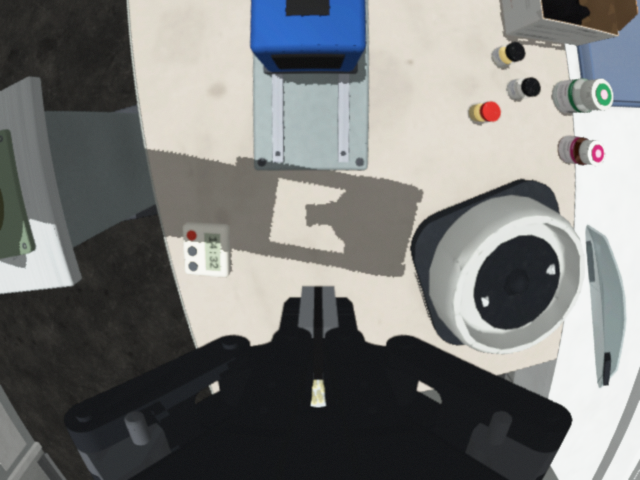

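The drive stayed home after release: the pointer ball is still at (386,256) in the top view. The robot is clear, and the vials are still upright.

```bash
python3 -m creep '0 0 0 0 0;0 0 0 0 0;0 0 0 0 0' && python3 -c "
from plant import env;print(env.sign_off())"
```

```text
clock: 11.45
tcp_pos: [0.5301, -0.0825, 0.2859]
ee_rot: [-1.57, 0.001, -0.14]
ft_force: [-1.2, -0.1, -0.6]
grip_width: -0.005
the job is handed in; nothing more can be done
None
```

The tube rotator is coupled: the collar is fully home over the splined shaft, and I handed the job in at 11.5 s.

- **Wheel:** I swung the red-knobbed lever from about -0.54 rad to about -0.03 rad. The pointer is at about -0.01 rad, so they are parallel to within about 0.03 rad, inside the 0.12 rad allowed.
- **Drive:** I then pushed the blue unit about 59 mm, and the collar passed over the teeth without resistance. At the end it stopped against a firm 27 N push with no further movement.
- **After letting go:** The pointer ball and knob appear at exactly the same pixels as before release. About 6 mm of brass still shows, against about 5 mm expected when fully home.
- **Disagreements:** Lever and pointer angles differed by 0.01 to 0.02 rad between camera pairs. I inferred that the drive is home from the stop, the visible brass and the fingertip position, because its starting travel (about 0.011–0.013 m) was only estimated.
- **Vials and beaker:** The arm never went near them. The vials look undisturbed in the last pictures; I did not measure the beaker's position.

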